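# Scan a bottle carrier in and pack it

## Robot

A 6-joint arm with a two-finger parallel gripper is mounted at the origin on a cart in front of the work surface, level with it; the furniture and walls round the work are solid. World frame = base frame: x ahead of the robot, y to its left, z up, the work surface at z = 0. Lengths are in m, angles in rad, forces in N, time in s.
With the tool pointing down it reaches from about 0.375 to 0.975 m from the base axis. Payload 3.8 kg.
Tool frame: the origin (TCP) lies at the centre of the arm's flange, where the gripper is bolted on; the fingertips stand 173 mm ahead of it and the grasp point (between the pads) lies 155 mm ahead of it (bot.tip_reach is the distance from the TCP to the fingertips, in m); z points along the fingers, y is the line along which they close (so a half turn about z gives the same grasp; the last joint's range is limited). The gripper opens to 85 mm and grips with 20 to 120 N. Pads are 22 mm wide; open, the fingers measure 114 mm over their backs; the gripper's body (76 mm by 85 mm) begins 54 mm behind the grasp point. The pads swing forward as they close: fully open they stand 13 mm farther back than shut.
Start: joints at [-0.037, 0.264, 1.604, -0, 1.274, -0.037], TCP at [0.675, -0, 0.405] pointing down, gripper open.
Joint ranges: [-2.63, 2.63], [-0.94, 2.18], [0.31, 2.57], [-1.31, 4.45], [0, 2.66], [-2.55, 2.55]. Speed limits (rad/s): [2.57, 2.57, 3.14, 3.14, 3.14, 3.14].

## Interface

Orientations are given as a rotation vector (axis times angle).
In Python, from workcell import bot gives the robot as it stands.
- The arm moves only by the tool drive_tool, never from a script. Its arguments are lists of equal length, an entry for each row: "claw": the finger opening in mm, from 0 to 85.4; "slide": the shift along the world's x, y, z each as a share of 0.5 m, from -1 to 1, a list of three; "yaw": the turn about the world's z as a share of 180 degrees, from -1 to 1. A call has 1 to 8 rows; each row is the pose to reach, as a shift and turn from the pose commanded when the call began, turning the shorter way round; what a row does not reach only later rows make up. A row lasts 1/12 s, in which the tool goes at most 41.7 mm and 7.16 degrees, less where a joint would pass 70% of its speed; a pose out of reach is approached as far as the arm can. A call with a number of a shift or a turn outside -1 to 1 is refused whole. A call with a gripper value outside its range is refused whole. The fingers move at their own pace and stop on an object; "newtons" is the grip in N (left out, the last holds). Time passes only in rows, so rows that repeat a pose let the fingers close. It gives the time, the measured TCP pose, the force, the opening and the grip force at its end, in the units of the state.
- bot.read_state(): the state, without advancing time (a new reading comes with each control period).
- bot.read_camera(name): name is "scene" or "side" or "wrist"; returns a dict with "color" (420x560x3 uint8, red, green, blue), "depth" (420x560 float32, m along the optical axis (not along the pixel's ray), 0 where there is no reading), "mtx" (3x3 intrinsics, pixels), "eye" and "rotation" of the camera in the world. Camera axes: x right, y up, looking along -z (the intrinsics and any distortion apply to the point x, -y, -z); pixel columns grow to the right and rows downward; lengths in m; the calibration is good to about 2 mm. The wrist camera is an equidistant fisheye: a pixel r from the principal point sees the ray r / f radians off the axis. A picture is of the moment at which its call begins.
- bot.finish_job(): hands the job in; it is judged then, once.
The state is a dict: "time": time; "q": joint angles; "joint_vel": joint speeds; "joint_torque": joint torques, N m; "tool_pos": TCP position; "tcp_rot": TCP orientation; "wrist_force": force on the tool from outside, world axes, zero at the start; "torque": the same for the moment, N m; "width": opening from 0.0 (shut) to 1.0 (fully open); "grip_force": force on a finger pad.
Only numpy, scipy, OpenCV 4.12 (cv2) and the standard library are available. Lean on these libraries where they do the work, as an engineer would, in place of code of your own. Each camera call takes 0.05 s, during which the arm holds its last target. There are 200 camera calls.

## Task

Book this bottle carrier out: take the bar-code reader from its holster and aim its window squarely at the middle of the carrier's bar-code label, reader lined up with the label and 5 to 10 cm off it, and hold it still there for a good second until it has read. Put the reader back in its holster, window end down and fully home, and only then stand the small brown bottle and the taller blue-capped bottle upright in the carrier, setting each down rather than dropping it. Leave the other things where they are.

Things in the scene. Friction and masses are not known exactly. Their poses are not given: they have to be found in the camera images.
- reader: straight hand-held bar-code reader, 143 mm long; reads by itself. Origin: centre of the window in its nose end; +z runs from window to tail, so it reads along -z; its scan line lies along y. Head (z 0-60 mm) 36 (x) by 50 (y) mm; white grip (z 68-134 mm) 30 (x) by 42 (y) mm. Starts nose down in the holster, leaning with it towards the robot. 0.16 kg
- holster_cup: cup of the black desk holster, fixed. Origin: centre of the cup's inner floor; +z is the cup's axis, out of its mouth, leaning 25 degrees from vertical towards its front. Inside 44 (x) by 58 (y) mm, 50 mm deep along z, walls 4 mm, rounded lip 6 mm thick; about 4 mm to spare round the reader's head, 90 mm of reader stands out. Round foot 112 mm across, 10 mm thick
- carrier: low grey open bottle carrier, fixed, 86 (x) by 164 (y) mm, 49 mm high with its rim, label holder along its front (-x) side. Origin: centre of its underside, z up. A 4 mm wall at y = 0, 42 mm high, divides it into two places of 78 (x) by 76 (y) mm, centred at y = +40 and -40 mm, floor at z = 4 mm
- label: bar-code label in the sloping holder on the carrier's front. Origin: centre of the label's face; +z is its outward normal (32 degrees from vertical, towards the carrier's front); y runs along the label across the bars (the reader's y must lie along it, either way round), x up the slope. Paper 44 (x) by 112 (y) mm, holder 52 by 124 mm
- amber_bottle: small brown glass bottle with a black screw cap, 92 mm high, body 46 mm across, cap 33 mm across from z = 70 to 92 mm. Origin at the centre of its underside, z up. About 0.15 kg
- buffer_bottle: taller clear bottle with a blue screw cap, 128 mm high, body 60 mm across, cap 42 mm across from z = 106 to 128 mm. Origin at the centre of its underside, z up. About 0.25 kg
- petri_dish: bystander: small clear petri dish, 60 mm across, 16 mm high. Origin at the centre of its underside. To be left where it is
- white_bottle: bystander: squat white plastic bottle with a white cap, 50 mm across, 84 mm high. Origin at the centre of its underside. To be left where it is
- well_plate: bystander: flat well plate with lid, 84 mm (x) by 126 mm (y), 18 mm high. Origin at the centre of its underside. To be left where it is
Things that resemble listed ones, but are neither listed nor needed, are in the scene too. Leave any purple look-alike of the buffer_bottle alone.

How it is judged:
By the outcome, as a careful person would: the job done as asked, in the order asked, and still so for the second after the job is handed in, with the robot touching nothing.
It also fails if it takes over 72 s, if anything falls off the work surface, if the arm or the gripper's body presses on something with over 40 N, if the wrist force passes 120 N, or if a joint passes its speed limit or range.

## Working session

There is one attempt and no reset: what is moved stays moved. The work goes in short steps, Python scripts to look and compute and a tool call to move; the robot and the scene stay as the last step left them, time stands still between calls to the robot, and variables do not carry over. Pictures are saved under pics/ and viewed, at most 10 in all, crops included, and the job is handed in when it is done.

Besides the shell and the picture viewer there is one more tool, called after "Call:" in YAML: its name, and indented under it one key for each argument. drive_tool: Moves the arm, as the interface text tells. Shift numbers are shares of 0.5 m and turn numbers shares of 180 degrees, none past 1 either way. Its arguments: {"type":"object","properties":{"claw":{"type":"array","items":{"type":"number"}},"slide":{"type":"array","items":{"type":"array","items":{"type":"number"}}},"yaw":{"type":"array","items":{"type":"number"}},"newtons":{"type":"number"}},"required":["claw","slide","yaw"]}

```bash
mkdir -p pics
cat > h.py <<'E'
import numpy as np, cv2, pickle
from workcell import bot
def grab(n):
    c=bot.read_camera(n); pickle.dump(c,open(f'/tmp/{n}.pkl','wb')); return c
def load(n): return pickle.load(open(f'/tmp/{n}.pkl','rb'))
def pts(c):
    d=c['depth']; K=c['mtx']; v,u=np.mgrid[:d.shape[0],:d.shape[1]]
    p=np.stack([(u-K[0,2])/K[0,0]*d,-(v-K[1,2])/K[1,1]*d,-d],-1)
    R=np.array(c['rotation']); R=R if R.shape==(3,3) else cv2.Rodrigues(R)[0]
    w=p@R.T+np.array(c['eye']); w[d==0]=np.nan; return w
E
python3 - <<'E'
from h import *
ims=[]
for n in('scene','side'):
    c=grab(n); cv2.imwrite(f'pics/{n}0.png',c['color'][...,::-1]); print(n,c['mtx'],c['eye'],c['rotation'])
print(bot.read_state())
E
```

```text
scene [[450.9904751    0.         283.48765711]
 [  0.         450.9904751  216.28954109]
 [  0.           0.           1.        ]] [ 0.13875137 -0.67609825  0.50500162] [ 1.11947771 -0.25740533 -0.41849922]
side [[388.35545526   0.         276.94518957]
 [  0.         388.35545526 213.39530849]
 [  0.           0.           1.        ]] [0.20860583 1.07036163 0.47605744] [ 0.29959517 -1.5489516  -2.38183767]
{'time': 0.1, 'q': array([-3.69071823e-02,  2.64684887e-01,  1.60529190e+00,  2.55111089e-05,
        1.27372678e+00, -3.68748117e-02]), 'joint_vel': array([-1.53245900e-03, -1.41173564e-03, -3.12478506e-03, -1.56545750e-03,
        8.32063469e-05, -2.16246016e-04]), 'joint_torque': array([ 2.96398039e-04, -5.16707003e+01, -3.68589377e+01,  1.30520286e-05,
        6.22219843e-03,  5.24967299e-05]), 'tool_pos': array([6.74669541e-01, 9.75926107e-06, 4.03451986e-01]), 'tcp_rot': array([-2.22037976, -2.22029125,  0.00222739]), 'wrist_force': array([ 0.26425524,  0.31021471, -0.8235468 ]), 'torque': array([ 0.00170132,  0.05658766, -0.02455062]), 'grip_force': 0.0, 'width': 0.9951809307065176}
```

View pics/scene0.png

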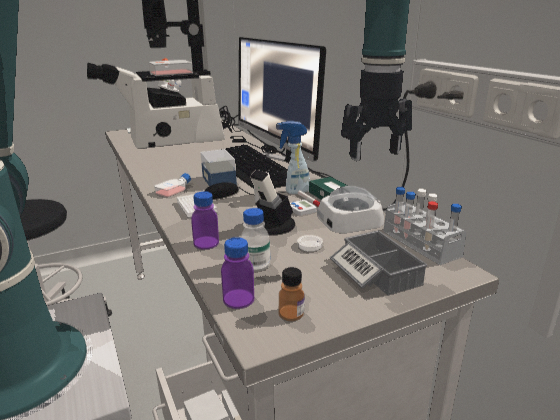

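View pics/side0.png

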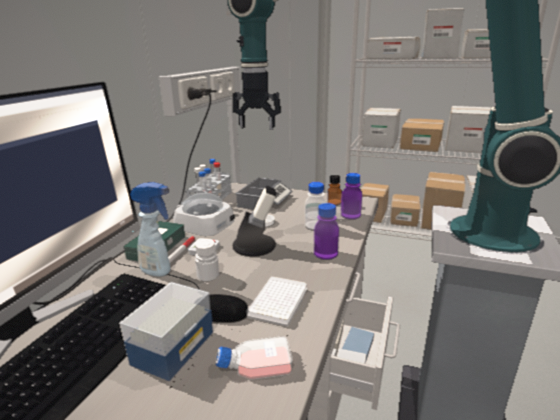

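Run:
```python
from h import *
for n,rois in (('scene',dict(amber=(270,265,310,322),buffer=(238,205,275,272),reader=(245,165,283,215),holster=(250,185,300,235),carrier=(325,228,430,295),label=(328,240,380,285),dish=(295,232,326,254))),('side',dict(amber=(325,172,345,205),buffer=(300,180,328,230),reader=(240,185,275,230),carrier=(235,175,295,212)))):
    c=load(n); W=pts(c); hsv=cv2.cvtColor(c['color'],cv2.COLOR_RGB2HSV)
    for k,(a,b,e,f) in rois.items():
        w=W[b:f,a:e].reshape(-1,3); h=hsv[b:f,a:e].reshape(-1,3).astype(int)
        m=(w[:,2]>0.008)
        if k=='reader': m&=(h[:,2]>130)&(h[:,1]<60)&(w[:,2]>.05)
        if k=='label': m&=(h[:,2]>130)&(h[:,1]<60)
        q=w[m]; 
        if len(q)<5: print(n,k,len(q)); continue
        print(n,k,len(q),'med',np.nanmedian(q,0).round(3),'p2',np.nanpercentile(q,2,axis=0).round(3),'p98',np.nanpercentile(q,98,axis=0).round(3))
        if k in('reader','label'):
            # robust: drop outliers
            md=np.nanmedian(q,0); q=q[np.linalg.norm(q-md,axis=1)<.09]; 
            u,s,v=np.linalg.svd(q-q.mean(0),full_matrices=False); print('  mean',q.mean(0).round(4),'sv',(s/np.sqrt(len(q))).round(4),'axes',v.round(3).tolist())
for n in('scene',):
    c=load(n); cv2.imwrite('pics/crop.png',cv2.resize(c['color'][150:330,180:440,::-1],None,fx=3,fy=3,interpolation=cv2.INTER_CUBIC)[:600])
```

```text
scene amber 1100 med [ 0.441 -0.094  0.05 ] p2 [ 0.425 -0.104  0.01 ] p98 [ 0.464 -0.071  0.091]
scene buffer 1980 med [0.454 0.087 0.078] p2 [ 0.377 -0.021  0.01 ] p98 [0.569 0.276 0.127]
scene reader 207 med [0.555 0.237 0.118] p2 [0.53  0.23  0.083] p98 [0.58  0.266 0.147]
  mean [0.5553 0.2382 0.1175] sv [0.02   0.0078 0.0055] axes [[0.43, 0.126, -0.894], [-0.899, -0.029, -0.437], [0.081, -0.992, -0.1]]
scene holster 1905 med [0.565 0.242 0.062] p2 [0.448 0.089 0.009] p98 [0.727 0.439 0.127]
scene carrier 3991 med [ 0.683 -0.036  0.032] p2 [ 0.599 -0.118  0.009] p98 [0.828 0.135 0.049]
scene label 581 med [ 0.615 -0.034  0.032] p2 [ 0.6   -0.085  0.023] p98 [0.641 0.025 0.047]
  mean [ 0.6187 -0.0335  0.0339] sv [0.0357 0.0151 0.0016] axes [[-0.043, -0.999, 0.005], [-0.86, 0.034, -0.51], [-0.509, 0.026, 0.86]]
scene dish 304 med [0.604 0.125 0.014] p2 [0.577 0.099 0.009] p98 [0.632 0.156 0.016]
side amber 424 med [ 0.44  -0.062  0.053] p2 [ 0.394 -0.083  0.01 ] p98 [0.466 0.237 0.127]
side buffer 972 med [0.452 0.136 0.088] p2 [0.389 0.099 0.013] p98 [0.485 0.276 0.128]
side reader 413 med [0.545 0.276 0.116] p2 [0.523 0.253 0.081] p98 [0.596 0.287 0.151]
  mean [0.5471 0.2748 0.1165] sv [0.023  0.0115 0.0062] axes [[0.529, 0.098, -0.843], [0.804, -0.376, 0.461], [-0.272, -0.921, -0.278]]
side carrier 1286 med [0.661 0.032 0.04 ] p2 [ 0.523 -0.114  0.012] p98 [0.731 0.28  0.155]
```

View pics/crop.png

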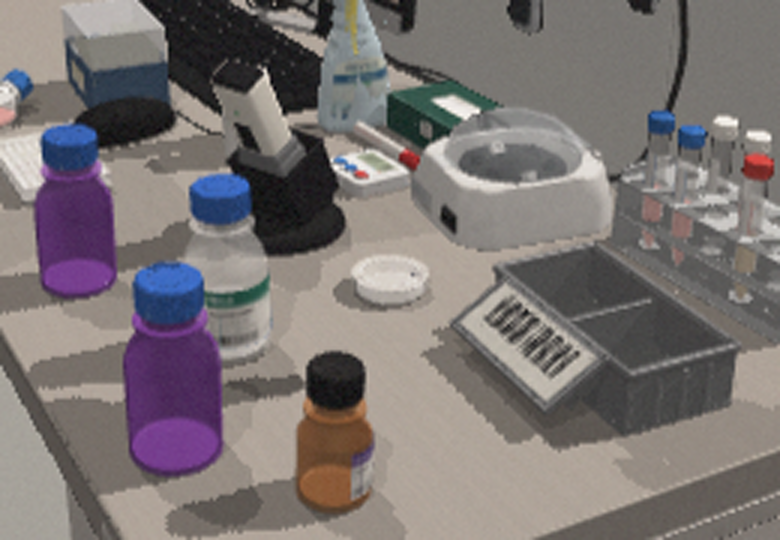

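Call:
drive_tool:
  claw: [85, 85, 85, 85, 85, 85, 85, 85]
  slide:
    - [-0.24, 0.5, 0]
    - [-0.24, 0.5, 0]
    - [-0.24, 0.5, 0]
    - [-0.24, 0.5, 0]
    - [-0.24, 0.5, 0]
    - [-0.24, 0.5, 0]
    - [-0.24, 0.5, 0]
    - [-0.24, 0.5, 0]
  yaw: [0.3, 0.3, 0.3, 0.3, 0.3, 0.3, 0.3, 0.3]

```text
time: 0.77
tool_pos: [0.5523, 0.2544, 0.4042]
tcp_rot: [-0.954, -2.99, -0.002]
wrist_force: [-0.3, -0.8, 0.9]
width: 0.995
grip_force: 0.0
```

Run:
```python
from h import *
c=grab('wrist'); cv2.imwrite('pics/w1.png',c['color'][...,::-1]); print(c['mtx'],c['eye'],c['rotation']); print(bot.read_state()['q'],bot.read_state()['tool_pos'])
# carrier rim
c=load('scene'); W=pts(c); m=(abs(W[...,2]-.047)<.006); m[:228]=0;m[295:]=0;m[:,:325]=0;m[:,430:]=0
q=W[m]; q=q[(q[:,0]>.6)&(q[:,0]<.76)]
print(len(q), cv2.minAreaRect(q[:,:2].astype(np.float32)), np.percentile(q,[1,99],axis=0))
# grip cloud both cams
for n,(a,b,e,f) in dict(scene=(245,165,285,215),side=(240,185,280,230)).items():
    c=load(n);W=pts(c);hsv=cv2.cvtColor(c['color'],cv2.COLOR_RGB2HSV)
    m=np.zeros(W.shape[:2],np.uint8); m[b:f,a:e]=((hsv[...,1]<60)&(hsv[...,2]>110)&(W[...,2]>.06))[b:f,a:e]
    m=cv2.morphologyEx(m,cv2.MORPH_OPEN,np.ones((3,3)));m=cv2.erode(m,np.ones((3,3)))
    q=W[m>0]; u,s,v=np.linalg.svd(q-q.mean(0),full_matrices=False)
    print(n,len(q),q.mean(0).round(4),(s/len(q)**.5).round(4),v.round(3).tolist(),np.percentile(q,[2,98],axis=0).round(3).tolist())
```

```text
[[325.1922621    0.         280.0353582 ]
 [  0.         325.1922621  213.63285902]
 [  0.           0.           1.        ]] [0.483612   0.30254347 0.37359359] [-0.30710057 -0.15879936  0.94283072]
[ 3.87228622e-01  1.39497757e-01  1.75303652e+00  5.84711916e-04
  1.25009594e+00 -5.66501647e-01] [0.55327957 0.25263338 0.40415698]
923 ((0.6795765161514282, -0.03449190407991409), (0.17070472240447998, 0.10913868248462677), 88.21573638916016) [[ 0.62709546 -0.11905235  0.0410748 ]
 [ 0.73380024  0.04800267  0.04949931]]
scene 226 [0.5489 0.2384 0.1173] [0.0184 0.0087 0.0051] [[-0.543, -0.037, 0.839], [0.781, -0.389, 0.488], [-0.308, -0.921, -0.24]] [[0.525, 0.23, 0.087], [0.571, 0.256, 0.144]]
side 308 [0.5455 0.2774 0.117 ] [0.0206 0.0082 0.0031] [[-0.45, -0.164, 0.878], [0.88, 0.088, 0.467], [0.154, -0.983, -0.105]] [[0.525, 0.269, 0.085], [0.573, 0.287, 0.149]]
```

View pics/w1.png

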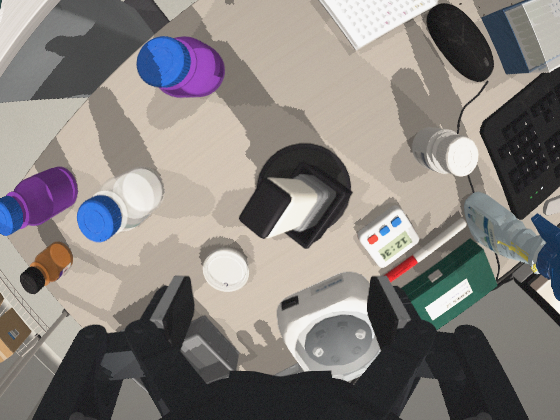

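```bash
cat >> h.py <<'E'
def wpts(c):
    d=c['depth'];K=c['mtx'];v,u=np.mgrid[:d.shape[0],:d.shape[1]]
    x=(u-K[0,2])/K[0,0];y=(v-K[1,2])/K[1,1];t=np.hypot(x,y)+1e-9;s=np.tan(t)/t*d
    p=np.stack([x*s,-y*s,-d],-1);W=p@cv2.Rodrigues(np.array(c['rotation'],float))[0].T+np.array(c['eye']);W[d==0]=np.nan;return W
def plane(q):
    for _ in range(4):
        m=q.mean(0);u,s,v=np.linalg.svd(q-m,full_matrices=False);r=abs((q-m)@v[2]);q=q[r<max(.002,2*r.std())]
    return m,v,s/len(q)**.5,len(q)
E
python3 - <<'E'
from h import *
c=load('wrist');W=wpts(c);g=cv2.cvtColor(c['color'],cv2.COLOR_RGB2HSV)[...,2]
poly=np.zeros(g.shape,np.uint8);cv2.fillPoly(poly,[np.array([(238,222),(260,174),(312,190),(272,240)])],1)
m=(poly>0)&(g<70)&(W[...,2]>.125)
n,lab,st,ce=cv2.connectedComponentsWithStats(m.astype(np.uint8));k=1+st[1:,4].argmax();mm=(lab==k)
q=W[mm];ctr,v,s,N=plane(q);print('tail',ctr,v.round(3),s,N)
r=cv2.minAreaRect(np.argwhere(mm)[:,::-1].astype(np.float32));b=cv2.boxPoints(r).round().astype(int);print(r)
for u,w in b: print((u,w),W[w,u].round(3))
rr=cv2.minAreaRect(q[:,:2].astype(np.float32));print('xy rect',rr)
# grip white
m=(g>120)&(W[...,2]>.07);m[:150]=0;m[250:]=0;m[:,:230]=0;m[:,345:]=0
q=W[m];print('white',len(q),np.percentile(q,[2,50,98],axis=0).round(3)); print([a.round(3) if hasattr(a,'round') else a for a in plane(q)])
# high holster lip dark pts
m=(g<70)&(W[...,2]>.04)&(W[...,2]<.09);m[:150]=0;m[260:]=0;m[:,:250]=0;m[:,355:]=0
q=W[m];print('lip',len(q),np.percentile(q,[1,99],axis=0).round(3));
ll=cv2.minAreaRect(q[:,:2].astype(np.float32));print(ll)
# foot
m=(g<70)&(abs(W[...,2]-.010)<.005);m[:130]=0;m[260:]=0;m[:,:245]=0;m[:,360:]=0
q=W[m];print('foot',len(q),cv2.minEnclosingCircle(q[:,:2].astype(np.float32)))
A=np.zeros(g.shape,np.uint8)
for nm,(u,w) in dict(buffer=(99,218),amber=(33,279),dish=(227,268),purple=(163,62)).items(): print(nm,W[w,u].round(3))
big=cv2.resize(c['color'][130:260,220:370,::-1],None,fx=4.5,fy=4.5,interpolation=cv2.INTER_CUBIC);cv2.imwrite('pics/w1c.png',big)
E
```

```text
tail [0.53450818 0.25212354 0.15367759] [[ 0.314 -0.949 -0.019]
 [ 0.862  0.276  0.426]
 [-0.399 -0.15   0.905]] [0.01051153 0.00690316 0.00070595] 1549
((264.3331298828125, 207.31399536132812), (35.47463607788086, 50.89419174194336), 33.17851257324219)
(np.int64(236), np.int64(219)) [0.563 0.18  0.002]
(np.int64(263), np.int64(176)) [0.538 0.24  0.01 ]
(np.int64(293), np.int64(196)) [0.541 0.273 0.15 ]
(np.int64(265), np.int64(238)) [ 0.605  0.193 -0.001]
xy rect ((0.536004900932312, 0.25129568576812744), (0.02414168231189251, 0.03774433210492134), 23.173776626586914)
white 1797 [[0.527 0.244 0.079]
 [0.557 0.27  0.124]
 [0.589 0.286 0.155]]
[array([0.564, 0.265, 0.12 ]), array([[ 0.424,  0.158, -0.892],
       [-0.452,  0.89 , -0.058],
       [ 0.785,  0.428,  0.449]]), array([0.028, 0.011, 0.001]), 1009]
lip 1413 [[0.541 0.238 0.041]
 [0.619 0.309 0.086]]
((0.5832981467247009, 0.27031034231185913), (0.06987401098012924, 0.06929249316453934), 23.4404239654541)
foot 2092 ((0.5789954662322998, 0.26874950528144836), 0.055106114596128464)
buffer [0.462 0.118 0.128]
amber [ 0.451 -0.066  0.09 ]
dish [0.605 0.134 0.015]
purple [0.4   0.251 0.126]
```

View pics/w1c.png

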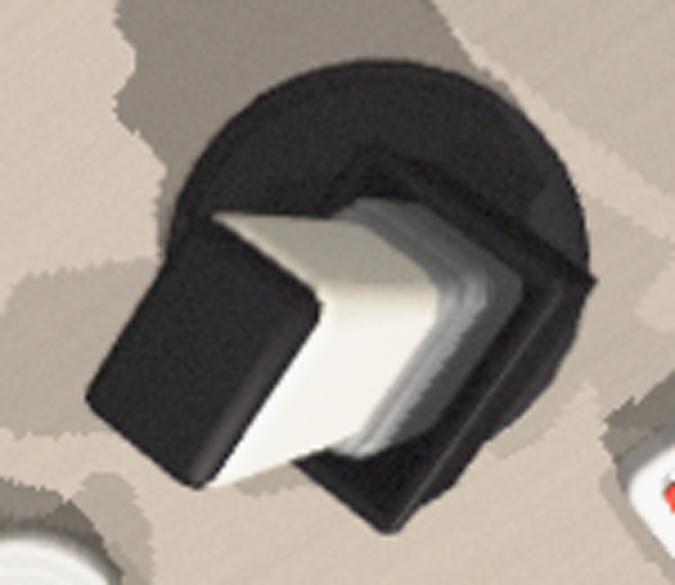

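Call:
drive_tool:
  claw: [85, 85, 85, 85, 85, 85, 85, 85]
  slide:
    - [-0.009, 0.015, -0.05]
    - [-0.009, 0.015, -0.05]
    - [-0.009, 0.015, -0.05]
    - [-0.009, 0.015, -0.05]
    - [-0.009, 0.015, -0.05]
    - [-0.009, 0.015, -0.05]
    - [-0.009, 0.015, -0.05]
    - [-0.009, 0.015, -0.05]
  yaw: [0.318, 0.318, 0.318, 0.318, 0.318, 0.318, 0.318, 0.318]

```text
time: 1.48
tool_pos: [0.5507, 0.2567, 0.3791]
tcp_rot: [0.584, -3.086, 0.001]
wrist_force: [0.1, 0.5, 0.1]
width: 0.993
grip_force: 0.0
```

Run:
```python
from h import *
c=grab('wrist');s=bot.read_state();print(s['tool_pos'],s['tcp_rot'],s['q'])
W=wpts(c);g=cv2.cvtColor(c['color'],cv2.COLOR_RGB2HSV)[...,2]
d=np.linalg.norm(W-np.array([.535,.252,.145]),axis=-1)
m=(g<75)&(d<.04)&(W[...,2]>.13)
n,lab,st,ce=cv2.connectedComponentsWithStats(m.astype(np.uint8));k=1+st[1:,4].argmax();mm=lab==k
p=plane(W[mm]);print(p);print(cv2.minAreaRect(W[mm][:,:2].astype(np.float32)),ce[k])
m=(g>110)&(d<.09)&(W[...,2]>.075);q=W[m];print(len(q),plane(q))
cv2.imwrite('pics/w2.png',c['color'][...,::-1])
```

```text
[0.55071272 0.25673148 0.37911676] [ 5.92698368e-01 -3.08427227e+00  8.30278544e-04] [ 3.95332991e-01  1.55287994e-01  1.78204169e+00 -3.60276651e-04
  1.20523992e+00 -1.55504149e+00]
(array([0.53519415, 0.25002612, 0.1536276 ]), array([[ 0.38043909, -0.92479724,  0.00402135],
       [-0.83572919, -0.34565415, -0.42670824],
       [-0.3960086 , -0.15897574,  0.9043804 ]]), array([0.01048028, 0.00728734, 0.00076544]), 2237)
((0.5363218188285828, 0.25091123580932617), (0.02553926222026348, 0.03956897556781769), 22.967056274414062) [281.56910908 213.92048293]
540 (array([0.5672658 , 0.26333899, 0.11535668]), array([[ 0.42548367,  0.16643264, -0.88953012],
       [-0.38399775,  0.92326933, -0.01093007],
       [ 0.81945676,  0.34622813,  0.45674578]]), array([0.0335853 , 0.0110301 , 0.00073888]), 447)
```

View pics/w2.png

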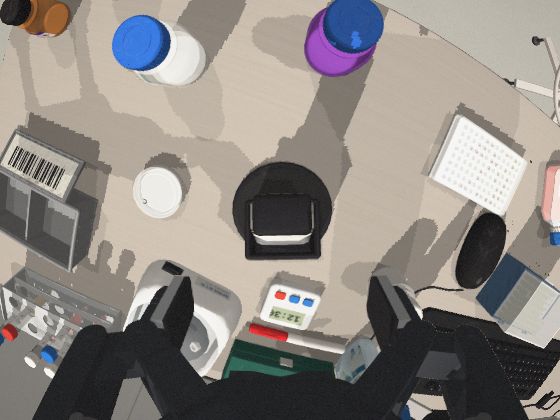

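Call:
drive_tool:
  claw: [85, 85, 85, 85, 30, 30, 30, 30]
  slide:
    - [0, 0, -0.07]
    - [0, 0, -0.14]
    - [0.001, -0.002, -0.2]
    - [0.001, -0.002, -0.216]
    - [0.001, -0.002, -0.216]
    - [0.001, -0.002, -0.216]
    - [0.001, -0.002, -0.216]
    - [0.001, -0.002, -0.216]
  yaw: [0.003, 0.003, 0.003, 0.003, 0.003, 0.003, 0.003, 0.003]
  newtons: 20

```text
time: 2.2
tool_pos: [0.5523, 0.257, 0.2745]
tcp_rot: [-0.591, 3.081, 0.002]
wrist_force: [0.2, -0.7, 0.1]
width: 0.493
grip_force: 21.8
```

Call:
drive_tool:
  claw: [30, 30, 30, 30]
  slide:
    - [-0.004, -0.0015, -0.002]
    - [-0.008, -0.003, -0.004]
    - [-0.01, -0.004, -0.005]
    - [-0.01, -0.004, -0.005]
  yaw: [0, 0, 0, 0]

```text
time: 2.53
tool_pos: [0.5488, 0.2559, 0.274]
tcp_rot: [-0.592, 3.073, 0.004]
wrist_force: [4.6, 2.1, 7.1]
width: 0.491
grip_force: 19.1
```

```bash
cat >> h.py <<'E'
def wtail(c,near,r=.045,zmin=.13):
    W=wpts(c);g=cv2.cvtColor(c['color'],cv2.COLOR_RGB2HSV)[...,2]
    d=np.linalg.norm(W-np.array(near),axis=-1)
    m=(g<75)&(d<r)&(W[...,2]>zmin)
    n,lab,st,ce=cv2.connectedComponentsWithStats(m.astype(np.uint8));k=1+st[1:,4].argmax();mm=lab==k
    p=plane(W[mm]);v=p[1][2]*np.sign(p[1][2][2]);print('tail',p[0].round(4),v.round(3),'tilt',np.degrees(np.arccos(v[2])).round(2),'yaw',np.degrees(np.arctan2(-v[1],-v[0])).round(2),p[2].round(4),p[3],ce[k])
E
python3 - <<'E'
from h import *
c=grab('wrist');print(bot.read_state()['wrist_force'],bot.read_state()['tool_pos'],bot.read_state()['torque']);wtail(c,[.531,.25,.152])
cv2.imwrite('pics/w3.png',c['color'][...,::-1])
E
```

```text
[4.27778622 2.60711269 6.67868329] [0.54886161 0.25588092 0.2739972 ] [ 0.4839812  -0.83974433  0.17084749]
tail [0.5376 0.2447 0.1689] [0.946 0.323 0.026] tilt 88.48 yaw -161.13 [0.0214 0.0105 0.0009] 4472 [284.47674737 343.18250343]
```

View pics/w3.png

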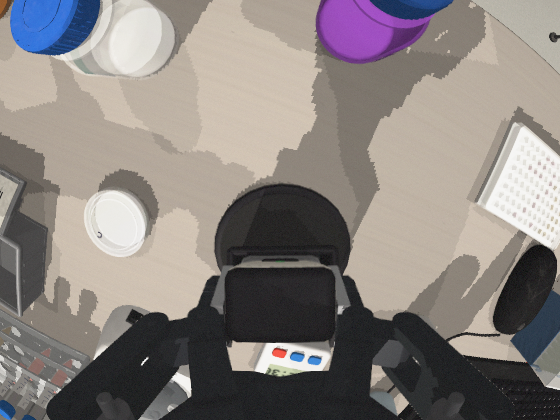

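Run:
```python
from h import *
c=load('wrist');W=wpts(c)
p=plane(W[278:330,238:328].reshape(-1,3));v=p[1][2]*np.sign(p[1][2][2]);print(p[0],v,np.degrees(np.arccos(v[2])),p[2])
```

```text
Traceback (most recent call last):
  File "h.py", line 17, in plane
    m=q.mean(0);u,s,v=np.linalg.svd(q-m,full_matrices=False);r=abs((q-m)@v[2]);q=q[r<max(.002,2*r.std())]
                      ~~~~~~~~~~~~~^^^^^^^^^^^^^^^^^^^^^^^^^
numpy.linalg.LinAlgError: SVD did not converge
```

Run:
```python
from h import *
c=load('wrist');W=wpts(c);q=W[278:330,238:328].reshape(-1,3);q=q[~np.isnan(q).any(1)];print(len(q))
p=plane(q);v=p[1][2]*np.sign(p[1][2][2]);print(p[0],v,np.degrees(np.arccos(v[2])),p[2],p[3])
```

```text
4664
[0.53096674 0.24818326 0.15227424] [-0.42571646 -0.1740013   0.88796906] 27.380861328483626 [0.00878067 0.00518688 0.00062676] 4654
```

Call:
drive_tool:
  claw: [30, 30, 30, 30, 30, 30, 30, 30]
  slide:
    - [0, 0, 0]
    - [-0.008, -0.003, 0.018]
    - [-0.02, -0.008, 0.045]
    - [-0.035, -0.014, 0.08]
    - [-0.051, -0.02, 0.117]
    - [-0.066, -0.026, 0.152]
    - [-0.066, -0.026, 0.21]
    - [-0.066, -0.026, 0.25]
  yaw: [0, 0, 0, 0, 0, 0, 0, 0]
  newtons: 60

```text
time: 3.25
tool_pos: [0.5123, 0.2413, 0.3968]
tcp_rot: [-0.593, 3.084, 0.0]
wrist_force: [0.9, -0.1, -1.2]
width: 0.483
grip_force: 58.7
```

Run:
```python
from h import *
c=grab('wrist');W=wpts(c);q=W[278:330,238:328].reshape(-1,3);q=q[~np.isnan(q).any(1)];print(len(q),bot.read_state()['tool_pos'],bot.read_state()['wrist_force'],bot.read_state()['time'])
p=plane(q);v=p[1][2]*np.sign(p[1][2][2]);print(p[0],v,np.degrees(np.arccos(v[2])),p[2],p[3])
# label
hsv=cv2.cvtColor(c['color'],cv2.COLOR_RGB2HSV)
m=(W[...,0]>.585)&(W[...,0]<.65)&(W[...,1]>-.11)&(W[...,1]<.04)&(W[...,2]>.008)&(W[...,2]<.06)&(hsv[...,2]>120)&(hsv[...,1]<50)
if m.sum()>50: 
  p=plane(W[m]);print('label',p,cv2.minAreaRect(W[m][:,:2].astype(np.float32)))
cv2.imwrite('pics/w4.png',c['color'][...,::-1])
```

```text
4666 [0.51381783 0.2419337  0.40165397] [1.08040039 0.00679498 1.56945476] 3.3
[0.49337933 0.23316342 0.27501183] [-0.42560385 -0.17100344  0.88860519] 27.301503767260588 [0.00880193 0.00519981 0.00063123] 4659
label (array([ 0.62245033, -0.02581234,  0.03619704]), array([[ 0.04305606,  0.99906053, -0.00492357],
       [ 0.8568673 , -0.03439301,  0.51438852],
       [ 0.51373592, -0.02636639, -0.85754313]]), array([0.03660435, 0.01689575, 0.00088198]), 2732) ((0.6228222846984863, -0.033949851989746094), (0.14977318048477173, 0.05132337659597397), 87.2590560913086)
```

Call:
drive_tool:
  claw: [30, 30, 30, 30, 30, 30, 30, 30]
  slide:
    - [0.044, -0.543, 0.01]
    - [0.044, -0.543, 0.01]
    - [0.044, -0.543, 0.01]
    - [0.044, -0.543, 0.01]
    - [0.044, -0.543, 0.01]
    - [0.044, -0.543, 0.01]
    - [0.044, -0.543, 0.01]
    - [0.044, -0.543, 0.01]
  yaw: [-0.135, -0.135, -0.135, -0.135, -0.135, -0.135, -0.135, -0.135]

```text
time: 3.97
tool_pos: [0.5348, -0.0341, 0.3992]
tcp_rot: [0.077, 3.14, -0.004]
wrist_force: [-0.8, 0.1, -1.3]
width: 0.487
grip_force: 59.3
```

Call:
drive_tool:
  claw: [30, 30]
  slide:
    - [0, 0, 0]
    - [0, 0, 0]
  yaw: [0, 0]

```text
time: 4.13
tool_pos: [0.5347, -0.0297, 0.3989]
tcp_rot: [-0.07, -3.14, -0.001]
wrist_force: [0.5, 0.3, -2.0]
width: 0.485
grip_force: 59.3
```

Run:
```python
from h import *
c=grab('wrist');W=wpts(c);q=W[278:330,238:328].reshape(-1,3);q=q[~np.isnan(q).any(1)];s=bot.read_state();print(len(q),s['tool_pos'],s['tcp_rot'],s['time'])
p=plane(q);v=p[1][2]*np.sign(p[1][2][2]);print(p[0],v,np.degrees(np.arccos(v[2])),np.degrees(np.arctan2(-v[1],-v[0])))
s=grab('scene')
cv2.imwrite('pics/w5.png',np.hstack([c['color'][...,::-1][100:400,100:500],cv2.resize(s['color'][...,::-1][130:310,240:480],(400,300))]))
```

```text
4667 [ 0.53473813 -0.02916722  0.39888699] [-6.83600796e-02 -3.14035702e+00 -1.02837478e-03] 4.1833
[ 0.51433406 -0.02902085  0.27717874] [-0.45602248  0.01940058  0.88975677] 27.157301056214187 -2.436067207052116
```

View pics/w5.png

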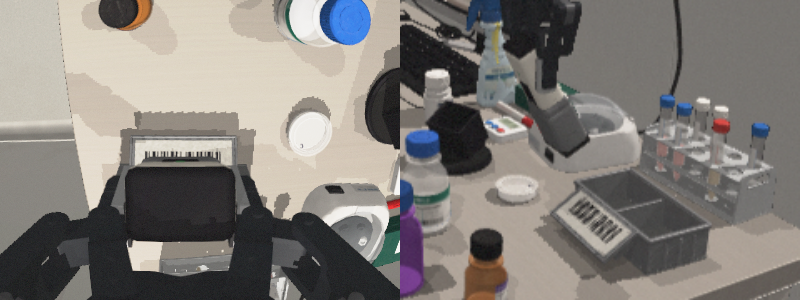

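Call:
drive_tool:
  claw: [30, 30, 30, 30, 30, 30, 30, 30]
  slide:
    - [0.004, 0, -0.03]
    - [0.008, -0.001, -0.06]
    - [0.012, -0.001, -0.09]
    - [0.012, -0.001, -0.097]
    - [0.012, -0.001, -0.097]
    - [0.012, -0.001, -0.097]
    - [0.012, -0.001, -0.097]
    - [0.012, -0.001, -0.097]
  yaw: [0, 0, 0, 0, 0, 0, 0, 0]

```text
time: 4.9
tool_pos: [0.5414, -0.0303, 0.352]
tcp_rot: [0.068, 3.139, -0.0]
wrist_force: [0.5, -0.3, -2.0]
width: 0.482
grip_force: 59.4
```

Run:
```python
from h import *
c=grab('wrist');W=wpts(c);q=W[278:330,238:328].reshape(-1,3);q=q[~np.isnan(q).any(1)];s=bot.read_state();print(s['tool_pos'],s['time'])
p=plane(q);a=p[1][2]*np.sign(p[1][2][2]);nose=p[0]-.143*a;print('nose',nose,a)
c=grab('scene');W=pts(c);hsv=cv2.cvtColor(c['color'],cv2.COLOR_RGB2HSV)
m=np.zeros(W.shape[:2],bool);m[235:290,325:385]=1
m&=(W[...,2]>.015)&(W[...,2]<.06)&(hsv[...,2]>100)&(hsv[...,1]<60)&(W[...,0]<.65)
p=plane(W[m]);n=p[1][2]*np.sign(p[1][2][2]);r=cv2.minAreaRect(W[m][:,:2].astype(np.float32));print(p[0],n,p[2],r)
L=np.array([*r[0],0]);L[2]=p[0][2]-(n[:2]@(L[:2]-p[0][:2]))/n[2]
for L in (p[0],L):
    d=((nose-L)@n)/(a@n);h=nose-d*a;print('L',L,'range',d,'miss mm',(h-L)*1e3,'ang',np.degrees(np.arccos(a@n)))
cv2.imwrite('pics/s6.png',cv2.resize(c['color'][...,::-1][150:310,240:440],(750,600)))
```

```text
[ 0.5413736  -0.03037495  0.35190779] 4.95
nose [ 0.58687915 -0.03275007  0.10314644] [-0.4578827   0.02099497  0.88876467]
[ 0.62078976 -0.03592086  0.03525368] [-0.51698718  0.02574743  0.85560582] [0.03528662 0.01605907 0.00094705] ((0.6214245557785034, -0.03236766904592514), (0.13160105049610138, 0.05203721299767494), 87.30551147460938)
L [ 0.62078976 -0.03592086  0.03525368] range 0.07587753106582149 miss mm [0.83240353 1.57774321 0.4554891 ] ang 3.893251707242738
L [ 0.62142456 -0.03236767  0.03553033] range 0.07587753106582149 miss mm [ 0.19760611 -1.97545156  0.17884711] ang 3.893251707242738
```

View pics/s6.png

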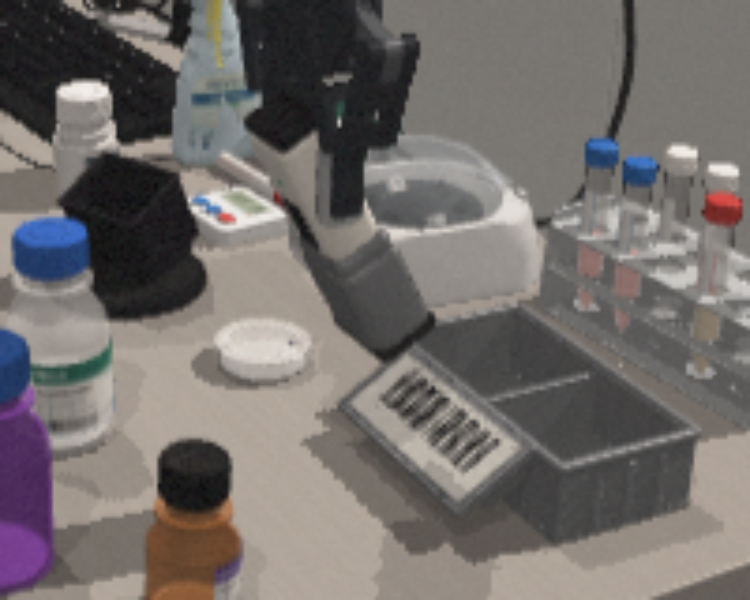

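Call:
drive_tool:
  claw: [30, 30, 30, 30, 30, 30, 30, 30]
  slide:
    - [0, 0, 0]
    - [0, 0, 0]
    - [0, 0, 0]
    - [0, 0, 0]
    - [0, 0, 0]
    - [0, 0, 0]
    - [0, 0, 0]
    - [0, 0, 0]
  yaw: [0, 0, 0, 0, 0, 0, 0, 0]

```text
time: 5.67
tool_pos: [0.541, -0.0305, 0.3506]
tcp_rot: [-0.069, -3.141, -0.0]
wrist_force: [-0.1, 0.6, -1.8]
width: 0.487
grip_force: 59.4
```

Call:
drive_tool:
  claw: [30, 30, 30, 30, 30, 30, 30, 30]
  slide:
    - [0, 0, 0]
    - [0, 0, 0]
    - [0, 0, 0]
    - [0, 0, 0]
    - [0, 0, 0]
    - [0, 0, 0]
    - [0, 0, 0]
    - [0, 0, 0]
  yaw: [0, 0, 0, 0, 0, 0, 0, 0]

```text
time: 6.33
tool_pos: [0.541, -0.0305, 0.3507]
tcp_rot: [-0.069, -3.141, 0.0]
wrist_force: [0.4, 0.2, -1.1]
width: 0.478
grip_force: 59.4
```

Call:
drive_tool:
  claw: [30, 30, 30, 30, 30, 30, 30, 30]
  slide:
    - [0, 0, 0]
    - [0, 0, 0]
    - [0, 0, 0]
    - [0, 0, 0]
    - [0, 0, 0]
    - [0, 0, 0]
    - [0, 0, 0]
    - [0, 0, 0]
  yaw: [0, 0, 0, 0, 0, 0, 0, 0]

```text
time: 7.0
tool_pos: [0.541, -0.0305, 0.3507]
tcp_rot: [0.069, 3.141, 0.0]
wrist_force: [-0.2, -0.7, -1.2]
width: 0.487
grip_force: 59.4
```

Call:
drive_tool:
  claw: [30, 30, 30, 30, 30, 30, 30, 30]
  slide:
    - [-0.012, 0.001, 0.06]
    - [-0.02, 0.04, 0.1]
    - [-0.056, 0.544, 0.1]
    - [-0.056, 0.544, 0.1]
    - [-0.056, 0.544, 0.1]
    - [-0.056, 0.544, 0.1]
    - [-0.056, 0.544, 0.1]
    - [-0.056, 0.544, 0.1]
  yaw: [0, 0, 0.135, 0.135, 0.135, 0.135, 0.135, 0.135]

```text
time: 7.67
tool_pos: [0.5126, 0.2408, 0.4009]
tcp_rot: [-0.594, 3.084, 0.0]
wrist_force: [0.9, -0.4, -1.9]
width: 0.484
grip_force: 59.3
```

Call:
drive_tool:
  claw: [30, 30, 30, 30]
  slide:
    - [0, 0, -0.007]
    - [0, 0, -0.014]
    - [0, 0, -0.014]
    - [0, 0, -0.014]
  yaw: [0, 0, 0, 0]

```text
time: 8.0
tool_pos: [0.5131, 0.2378, 0.393]
tcp_rot: [0.592, -3.084, 0.001]
wrist_force: [-0.1, -0.5, -1.9]
width: 0.481
grip_force: 59.5
```

Run:
```python
from h import *
c=grab('wrist');W=wpts(c);q=W[278:330,238:328].reshape(-1,3);q=q[~np.isnan(q).any(1)];s=bot.read_state();print(s['tool_pos'],s['tcp_rot'],s['time'])
p=plane(q);a=p[1][2]*np.sign(p[1][2][2]);nose=p[0]-.143*a;print('tail',p[0],'nose',nose,a,np.degrees(np.arccos(a[2])),np.degrees(np.arctan2(-a[1],-a[0])))
cv2.imwrite('pics/w7.png',c['color'][...,::-1])
for n in('scene','side'):
    c=grab(n)
```

```text
[0.51332966 0.23756084 0.39336162] [ 5.90914046e-01 -3.08475140e+00  9.33605224e-04] 8.05
tail [0.49382332 0.22950328 0.2713312 ] nose [0.554375   0.25415409 0.14415089] [-0.42343829 -0.1723833   0.88937282] 27.205458674418125 22.15142117035941
```

Call:
drive_tool:
  claw: [30, 30, 30, 30, 30, 30, 30, 30]
  slide:
    - [0.01, 0.008, -0.06]
    - [0.016, 0.014, -0.104]
    - [0.016, 0.014, -0.104]
    - [0.025, 0.018, -0.125]
    - [0.034, 0.021, -0.145]
    - [0.043, 0.025, -0.165]
    - [0.052, 0.028, -0.185]
    - [0.052, 0.028, -0.185]
  yaw: [0, 0, 0, 0, 0, 0, 0, 0]

```text
time: 8.82
tool_pos: [0.5395, 0.2528, 0.299]
tcp_rot: [0.593, -3.083, 0.001]
wrist_force: [-0.9, -0.9, -1.6]
width: 0.48
grip_force: 59.5
```

Call:
drive_tool:
  claw: [30, 30, 30, 30, 30]
  slide:
    - [0.006, 0.0025, -0.014]
    - [0.012, 0.005, -0.028]
    - [0.018, 0.007, -0.042]
    - [0.021, 0.0085, -0.049]
    - [0.021, 0.0085, -0.049]
  yaw: [0, 0, 0, 0, 0]

```text
time: 9.23
tool_pos: [0.5498, 0.2572, 0.2756]
tcp_rot: [0.594, -3.084, 0.0]
wrist_force: [-0.1, -0.1, -1.6]
width: 0.486
grip_force: 59.7
```

Run:
```python
from h import *
c=grab('wrist');W=wpts(c);q=W[278:330,238:328].reshape(-1,3);q=q[~np.isnan(q).any(1)];s=bot.read_state();print(s['tool_pos'],s['wrist_force'],s['torque'])
p=plane(q);a=p[1][2]*np.sign(p[1][2][2]);nose=p[0]-.143*a;print('tail',p[0],'nose',nose,a,np.degrees(np.arccos(a[2])))
```

```text
[0.54974596 0.25718108 0.27617856] [ 0.34311066 -0.08148851 -2.47233293] [-0.01975472  0.07250993 -0.01080811]
tail [0.53063562 0.24896471 0.15394366] nose [0.5917528  0.27338611 0.02698979] [-0.42739288 -0.17077899  0.88778931] 27.403245929802623
```

Call:
drive_tool:
  claw: [30, 30, 30, 30, 30, 85, 85, 85]
  slide:
    - [0, 0, 0]
    - [0.002, 0.001, -0.004]
    - [0.004, 0.002, -0.007]
    - [0.006, 0.0025, -0.007]
    - [0.006, 0.0025, -0.007]
    - [0.006, 0.0025, -0.007]
    - [0.006, 0.0025, -0.007]
    - [0.006, 0.0025, -0.007]
  yaw: [0, 0, 0, 0, 0, 0, 0, 0]
  newtons: 20

```text
time: 9.95
tool_pos: [0.553, 0.2585, 0.2737]
tcp_rot: [-0.593, 3.084, 0.0]
wrist_force: [-0.5, 0.5, 0.7]
width: 0.882
grip_force: 0.0
```

Run:
```python
from h import *
c=grab('wrist');W=wpts(c);q=W[278:330,238:328].reshape(-1,3);q=q[~np.isnan(q).any(1)];s=bot.read_state();print(s['tool_pos'],s['wrist_force'],s['torque'],s['width'])
p=plane(q);a=p[1][2]*np.sign(p[1][2][2]);nose=p[0]-.143*a;print('tail',p[0],'nose',nose,a,np.degrees(np.arccos(a[2])))
```

```text
[0.55290382 0.25844242 0.27347046] [0.22640179 0.75919276 0.10162456] [-0.01159022 -0.01750145 -0.0256762 ] 0.9628205715585728
tail [0.53766498 0.25205672 0.14797707] nose [0.44388579 0.21373172 0.04705306] [0.65579854 0.26800703 0.70576236] 45.10883348714542
```

Call:
drive_tool:
  claw: [85, 85, 85, 85, 85]
  slide:
    - [0, 0, 0.06]
    - [0, 0, 0.14]
    - [0, 0, 0.216]
    - [0, 0, 0.216]
    - [0, 0, 0.216]
  yaw: [0, 0, 0, 0, 0]

```text
time: 10.42
tool_pos: [0.5539, 0.2589, 0.3854]
tcp_rot: [-0.592, 3.077, 0.003]
wrist_force: [-0.3, -0.5, -1.1]
width: 0.999
grip_force: 0.0
```

Run:
```python
from h import *
c=grab('wrist');wtail(c,[.535,.252,.145]);s=bot.read_state();print(s['tool_pos'],s['time'])
W=wpts(c)
def top(name,xy,r,z0,z1):
    m=(np.hypot(W[...,0]-xy[0],W[...,1]-xy[1])<r)&(W[...,2]>z0)&(W[...,2]<z1);q=W[m].astype(np.float32)
    if len(q)<20: print(name,len(q));return
    print(name,len(q),cv2.minEnclosingCircle(q[:,:2]),q.mean(0),q[:,2].max())
top('buffer',(.462,.118),.04,.12,.14)
top('amber',(.45,-.07),.04,.085,.1)
im=c['color'][...,::-1]; s=grab('scene')['color'][...,::-1]
cv2.imwrite('pics/m8.png',np.hstack([im[130:370,60:440],cv2.resize(s[130:310,220:500],(380,240))]))
```

```text
tail [0.5302 0.2472 0.1519] [-0.445 -0.181  0.877] tilt 28.71 yaw 22.14 [0.0104 0.0073 0.0008] 2129 [279.26338894 193.58384548]
[0.5530601  0.25849534 0.38261592] 10.4667Traceback (most recent call last):
  File "<stdin>", line 8, in <module>
  File "<stdin>", line 7, in top
cv2.error: OpenCV(4.12.0) /io/opencv/modules/imgproc/src/shapedescr.cpp:201: error: (-215:Assertion failed) count >= 0 && (depth == CV_32F || depth == CV_32S) in function 'minEnclosingCircle'
```

```bash
cat > t.py <<'E'
from h import *
c=grab('wrist');ws=wpts(c);wh=cv2.cvtColor(c['color'],cv2.COLOR_RGB2HSV)
sc=grab('scene');sp=pts(sc);sh=cv2.cvtColor(sc['color'],cv2.COLOR_RGB2HSV)
sd=grab('side');dp=pts(sd)
def top(name,xy,r,z0,z1):
    for n,W in(('w',ws),('sc',sp),('sd',dp)):
        m=(np.hypot(W[...,0]-xy[0],W[...,1]-xy[1])<r)&(W[...,2]>z0)&(W[...,2]<z1);q=np.ascontiguousarray(W[m][:,:2],np.float32)
        if len(q)>=12: (x,y),R=cv2.minEnclosingCircle(q);print(name,n,len(q),round(x,4),round(y,4),'R',round(R,4),'mean',q.mean(0).round(4),'zmed',np.median(W[m][:,2]).round(4))
if __name__=='__main__':
    top('buffer',(.462,.118),.035,.122,.135)
    top('amber',(.45,-.07),.035,.087,.098)
    W=sp;m=(W[...,2]>.044)&(W[...,2]<.054)&(W[...,0]>.63)&(W[...,0]<.76)&(abs(W[...,1]+.035)<.1)
    q=np.ascontiguousarray(W[m][:,:2],np.float32);print(len(q),cv2.minAreaRect(q),np.percentile(q,[1,50,99],axis=0))
    s=bot.read_state();print(s['tool_pos'],s['q'])
E
python3 t.py
```

```text
buffer w 2175 0.4606 0.1105 R 0.0213 mean [0.4609 0.1121] zmed 0.1275
buffer sc 160 0.4591 0.1085 R 0.0216 mean [0.4575 0.1059] zmed 0.1263
buffer sd 85 0.4576 0.1142 R 0.0205 mean [0.4575 0.1172] zmed 0.1268
amber w 331 0.4506 -0.0789 R 0.017 mean [ 0.4551 -0.0774] zmed 0.0911
amber sc 167 0.4483 -0.0822 R 0.0166 mean [ 0.4477 -0.0832] zmed 0.0902
amber sd 40 0.448 -0.0765 R 0.0184 mean [ 0.448  -0.0736] zmed 0.0906
656 ((0.6823920011520386, -0.03488468378782272), (0.16926608979701996, 0.10206802934408188), 87.67314910888672) [[ 0.63172576 -0.11940926]
 [ 0.6615504  -0.0486156 ]
 [ 0.73385869  0.04838734]]
[0.55204405 0.25809646 0.37903006] [ 3.96468818e-01  1.59498356e-01  1.77735757e+00 -1.99469437e-05
  1.20825389e+00 -1.55447258e+00]
```

Run:
```python
from h import *
A=np.vstack([pts(load('scene')).reshape(-1,3),pts(load('side')).reshape(-1,3),wpts(load('wrist')).reshape(-1,3)])
A=A[~np.isnan(A).any(1)]
for n,xy,z0,r0 in(('buffer',(.4595,.111),.095,.03),('amber',(.449,-.079),.055,.026),('pa',(.6883,-.076),.056,0),('pb',(.6917,.004),.056,0)):
    d=A[:,:2]-xy;r=np.hypot(*d.T);m=(r>r0)&(r<.11)&(A[:,2]>z0)&(A[:,2]<.23);a=(np.degrees(np.arctan2(d[m,1],d[m,0]))//20*20).astype(int)
    print(n,[(t,int((a==t).sum()),r[m][a==t].min().round(3),A[m][a==t][:,2].max().round(2)) for t in sorted(set(a)) if (a==t).sum()>5])
```

```text
buffer []
amber [(np.int64(100), 24, np.float64(0.087), np.float64(0.13)), (np.int64(120), 496, np.float64(0.077), np.float64(0.13)), (np.int64(140), 414, np.float64(0.08), np.float64(0.13))]
pa []
pb []
```

Call:
drive_tool:
  claw: [60, 60, 60, 60, 60, 60, 60, 60]
  slide:
    - [-0.207, -0.673, 0]
    - [-0.207, -0.673, 0]
    - [-0.207, -0.673, 0]
    - [-0.207, -0.673, 0]
    - [-0.207, -0.673, 0]
    - [-0.207, -0.673, 0]
    - [-0.207, -0.673, 0]
    - [-0.207, -0.673, 0]
  yaw: [-0.12, -0.12, -0.12, -0.12, -0.12, -0.12, -0.12, -0.12]

```text
time: 11.28
tool_pos: [0.4531, -0.0617, 0.3793]
tcp_rot: [0.006, -3.139, -0.001]
wrist_force: [0.6, -0.8, -0.4]
width: 0.702
grip_force: 0.0
```

Call:
drive_tool:
  claw: [60, 60, 60]
  slide:
    - [-0.01, -0.032, 0]
    - [-0.01, -0.032, 0]
    - [-0.01, -0.032, 0]
  yaw: [0, 0, 0]

```text
time: 11.53
tool_pos: [0.449, -0.0769, 0.3797]
tcp_rot: [0.0, -3.139, -0.002]
wrist_force: [0.3, -0.1, 1.0]
width: 0.7
grip_force: 0.0
```

Run:
```python
from t import *
s=bot.read_state();print(s['tool_pos'],s['tcp_rot'],s['q'],s['time'],s['width'])
top('amber',(.449,-.079),.035,.085,.098)
top('buffer',(.46,.111),.035,.12,.135)
W=ws;m=(W[...,2]>.044)&(W[...,2]<.054)&(W[...,0]>.6)&(W[...,0]<.76)&(abs(W[...,1]+.035)<.1)
q=np.ascontiguousarray(W[m][:,:2],np.float32);print(len(q),cv2.minAreaRect(q))
```

```text
[ 0.44983679 -0.07535764  0.38041523] [ 6.52365948e-03 -3.14031320e+00 -1.23039387e-03] [-2.20785638e-01 -1.42155015e-01  2.07891281e+00  5.16964728e-04
  1.20624907e+00 -1.79592139e+00] 11.6833 0.7066991080257295
amber w 1197 0.4499 -0.0809 R 0.017 mean [ 0.4491 -0.0807] zmed 0.0912
amber sc 190 0.4491 -0.0811 R 0.0173 mean [ 0.4472 -0.084 ] zmed 0.09
amber sd 43 0.4475 -0.0742 R 0.0163 mean [ 0.4475 -0.0733] zmed 0.0904
buffer w 1331 0.4608 0.1092 R 0.0214 mean [0.4591 0.1062] zmed 0.1274
buffer sc 175 0.4574 0.1093 R 0.0227 mean [0.4572 0.1049] zmed 0.1262
buffer sd 97 0.4582 0.1152 R 0.0207 mean [0.4574 0.1185] zmed 0.1269
1075 ((0.6441511511802673, -0.06037096679210663), (0.04880642518401146, 0.13486264646053314), 15.773348808288574)
```

Call:
drive_tool:
  claw: [60, 60, 60, 60, 60, 20, 20, 20]
  slide:
    - [0, -0.009, -0.08]
    - [0, -0.009, -0.16]
    - [0, -0.009, -0.23]
    - [0, -0.009, -0.28]
    - [0, -0.009, -0.28]
    - [0, -0.009, -0.28]
    - [0, -0.009, -0.28]
    - [0, -0.009, -0.28]
  yaw: [0, 0, 0, 0, 0, 0, 0, 0]
  newtons: 40

```text
time: 12.35
tool_pos: [0.4513, -0.0806, 0.2435]
tcp_rot: [-0.006, 3.137, -0.001]
wrist_force: [-0.6, 0.3, -1.7]
width: 0.374
grip_force: 39.7
```

Call:
drive_tool:
  claw: [20, 20, 20]
  slide:
    - [0, 0, 0]
    - [0, 0, 0]
    - [0, 0, 0]
  yaw: [0, 0, 0]

```text
time: 12.6
tool_pos: [0.4507, -0.0809, 0.2431]
tcp_rot: [-0.005, 3.138, -0.001]
wrist_force: [0.2, 1.4, 4.6]
width: 0.379
grip_force: 40.3
```

Call:
drive_tool:
  claw: [20, 20, 20, 20, 20, 20, 20, 20]
  slide:
    - [0, 0, 0.07]
    - [0, 0, 0.14]
    - [0.06, 0.008, 0.16]
    - [0.478, 0.008, 0.16]
    - [0.478, 0.008, 0.16]
    - [0.478, 0.008, 0.16]
    - [0.478, 0.008, 0.16]
    - [0.478, 0.008, 0.16]
  yaw: [0, 0, 0, 0, 0, 0, 0, 0]

```text
time: 13.27
tool_pos: [0.6897, -0.0768, 0.3211]
tcp_rot: [0.005, -3.141, 0.0]
wrist_force: [0.5, 0.0, 0.2]
width: 0.378
grip_force: 40.4
```

Call:
drive_tool:
  claw: [20, 20, 20]
  slide:
    - [0.01, 0, 0]
    - [0.01, 0, 0]
    - [0.01, 0, 0]
  yaw: [0, 0, 0]

```text
time: 13.52
tool_pos: [0.6925, -0.0768, 0.3203]
tcp_rot: [0.005, -3.139, -0.0]
wrist_force: [0.3, -0.5, -1.2]
width: 0.375
grip_force: 40.5
```

Run:
```python
from t import *
s=bot.read_state();print(s['tool_pos'],s['tcp_rot'],s['time'],s['wrist_force'],s['width'])
x,y,z=s['tool_pos']
top('ambercap',(x,y),.035,z-.07-.085,z-.058-.085)
W=sp;H=sh
# carrier: rim/divider points from scene
m=(W[...,2]>.036)&(W[...,2]<.054)&(W[...,0]>.63)&(W[...,0]<.76)&(abs(W[...,1]+.035)<.1)
q=W[m]
for x0 in(.66,.675,.69,.705,.72):
    k=abs(q[:,0]-x0)<.004;print(x0,np.sort(q[k][:,1]).round(3)[::4])
for y0 in(-.095,-.06,-.015,.02): k=abs(q[:,1]-y0)<.004;print(y0,np.sort(q[k][:,0]).round(3)[::4])
```

```text
[ 0.69148926 -0.07681151  0.32133808] [ 4.49781722e-03 -3.14057359e+00 -6.88563757e-05] 13.6667 [ 0.54164691 -0.41026932 -1.90199915] 0.3761042663209915
ambercap w 4465 0.6861 -0.078 R 0.0298 mean [ 0.6886 -0.078 ] zmed 0.1686
ambercap sc 204 0.6892 -0.0787 R 0.0302 mean [ 0.6862 -0.0815] zmed 0.1703
ambercap sd 53 0.6869 -0.0699 R 0.027 mean [ 0.6851 -0.0671] zmed 0.1706
0.66 [-0.117 -0.117 -0.115 -0.115 -0.114 -0.113 -0.035 -0.034  0.044  0.045
  0.045  0.047]
0.675 [-0.118 -0.116 -0.115 -0.115 -0.114 -0.112 -0.035 -0.033  0.044  0.045
  0.045  0.047  0.048]
0.69 [-0.12  -0.118 -0.117 -0.116 -0.116 -0.113 -0.035  0.042  0.045  0.045
  0.045]
0.705 [-0.119 -0.118 -0.118 -0.117 -0.116 -0.114 -0.036 -0.035  0.042  0.043
  0.043  0.044  0.046]
0.72 [-0.121 -0.119 -0.117 -0.117 -0.11  -0.098 -0.091 -0.065 -0.036  0.042
  0.043  0.044  0.045]
-0.095 [0.631 0.634 0.636 0.638 0.64  0.642 0.644 0.724 0.725 0.725 0.726]
-0.06 [0.63  0.632 0.636 0.638 0.64  0.643 0.725 0.726 0.727 0.729]
-0.015 [0.631 0.633 0.637 0.639 0.642 0.647]
0.02 [0.632 0.633 0.637 0.639 0.644 0.647 0.728 0.73  0.731 0.732]
```

Call:
drive_tool:
  claw: [20, 20, 20, 20, 20, 20]
  slide:
    - [-0.006, 0.004, -0.05]
    - [-0.006, 0.004, -0.1]
    - [-0.006, 0.004, -0.135]
    - [-0.006, 0.004, -0.146]
    - [-0.006, 0.004, -0.149]
    - [-0.006, 0.004, -0.149]
  yaw: [0, 0, 0, 0, 0, 0]

```text
time: 14.17
tool_pos: [0.6893, -0.0748, 0.2475]
tcp_rot: [-0.005, 3.141, -0.0]
wrist_force: [0.0, 0.6, -1.2]
width: 0.376
grip_force: 40.2
```

Call:
drive_tool:
  claw: [20, 20, 20]
  slide:
    - [0, 0, -0.002]
    - [0, 0, -0.003]
    - [0, 0, -0.003]
  yaw: [0, 0, 0]

```text
time: 14.42
tool_pos: [0.6903, -0.0749, 0.247]
tcp_rot: [-0.005, 3.14, -0.001]
wrist_force: [-1.3, 0.2, 6.2]
width: 0.376
grip_force: 40.8
```

Call:
drive_tool:
  claw: [60, 60, 60, 60, 60, 60, 60, 60]
  slide:
    - [0, 0, 0]
    - [0, 0, 0]
    - [0, 0, 0]
    - [0, 0, 0.03]
    - [0, 0, 0.1]
    - [0, 0, 0.18]
    - [-0.04, 0.03, 0.25]
    - [-0.12, 0.09, 0.28]
  yaw: [0, 0, 0, 0, 0, 0, 0, 0]

```text
time: 15.08
tool_pos: [0.6419, -0.0379, 0.3897]
tcp_rot: [-0.001, 3.129, -0.003]
wrist_force: [1.0, -0.2, 2.2]
width: 0.698
grip_force: 0.0
```

Call:
drive_tool:
  claw: [70, 70, 70, 70, 70, 70, 70, 70]
  slide:
    - [-0.34, 0.28, 0]
    - [-0.34, 0.28, 0]
    - [-0.34, 0.28, 0]
    - [-0.34, 0.28, 0]
    - [-0.34, 0.28, 0]
    - [-0.34, 0.28, 0]
    - [-0.34, 0.28, 0]
    - [-0.34, 0.28, 0]
  yaw: [0, 0, 0, 0, 0, 0, 0, 0]

```text
time: 15.75
tool_pos: [0.4688, 0.104, 0.3828]
tcp_rot: [-0.008, 3.139, -0.0]
wrist_force: [-0.2, -0.9, -0.0]
width: 0.817
grip_force: 0.0
```

Run:
```python
from t import *
s=bot.read_state();print(s['tool_pos'],s['tcp_rot'],s['time'],s['width'])
top('buffer',(.46,.111),.035,.12,.135)
top('amber placed',(.688,-.077),.03,.088,.102)
```

```text
[0.47001798 0.10301885 0.38223983] [-3.49756983e-03  3.14039501e+00 -3.40424842e-04] 15.9 0.8216995543243144
buffer w 2343 0.4603 0.11 R 0.0209 mean [0.4591 0.1098] zmed 0.1275
buffer sc 178 0.4589 0.1079 R 0.0219 mean [0.4572 0.1048] zmed 0.1264
buffer sd 100 0.4579 0.1143 R 0.0206 mean [0.4577 0.1188] zmed 0.1267
amber placed w 85 0.693 -0.0692 R 0.0135 mean [ 0.6922 -0.0646] zmed 0.095
amber placed sc 148 0.6891 -0.0767 R 0.0179 mean [ 0.6852 -0.0798] zmed 0.094
amber placed sd 40 0.6875 -0.0702 R 0.0176 mean [ 0.6856 -0.0682] zmed 0.0934
```

Call:
drive_tool:
  claw: [70, 70, 70, 70, 70, 30, 30, 30]
  slide:
    - [-0.02, 0.014, -0.05]
    - [-0.02, 0.014, -0.12]
    - [-0.02, 0.014, -0.18]
    - [-0.02, 0.014, -0.211]
    - [-0.02, 0.014, -0.211]
    - [-0.02, 0.014, -0.211]
    - [-0.02, 0.014, -0.211]
    - [-0.02, 0.014, -0.211]
  yaw: [0, 0, 0, 0, 0, 0, 0, 0]
  newtons: 50

```text
time: 16.57
tool_pos: [0.4605, 0.1105, 0.2783]
tcp_rot: [-0.004, 3.138, 0.001]
wrist_force: [-0.1, 0.7, -1.9]
width: 0.455
grip_force: 50.5
```

Call:
drive_tool:
  claw: [30, 30, 30]
  slide:
    - [0, 0, 0]
    - [0, 0, 0]
    - [0, 0, 0]
  yaw: [0, 0, 0]

```text
time: 16.82
tool_pos: [0.4601, 0.1107, 0.2782]
tcp_rot: [-0.005, 3.137, 0.001]
wrist_force: [0.4, -0.8, 6.0]
width: 0.45
grip_force: 51.3
```

Call:
drive_tool:
  claw: [30, 30, 30, 30, 30, 30, 30, 30]
  slide:
    - [0, 0, 0.05]
    - [0, 0, 0.11]
    - [0.02, 0, 0.16]
    - [0.1, -0.04, 0.16]
    - [0.17, -0.08, 0.16]
    - [0.24, -0.11, 0.16]
    - [0.31, -0.14, 0.16]
    - [0.38, -0.175, 0.16]
  yaw: [0, 0, 0, 0, 0, 0, 0, 0]

```text
time: 17.48
tool_pos: [0.6497, 0.0226, 0.355]
tcp_rot: [0.005, -3.139, -0.001]
wrist_force: [0.6, 0.4, -3.1]
width: 0.454
grip_force: 51.9
```

Call:
drive_tool:
  claw: [30, 30, 30, 30]
  slide:
    - [0.06, -0.03, 0]
    - [0.08, -0.037, 0]
    - [0.08, -0.037, 0]
    - [0.08, -0.037, 0]
  yaw: [0, 0, 0, 0]

```text
time: 17.82
tool_pos: [0.6884, 0.0046, 0.3545]
tcp_rot: [0.004, -3.138, -0.001]
wrist_force: [-1.3, 0.3, -3.4]
width: 0.455
grip_force: 52.0
```

Run:
```python
from t import *
s=bot.read_state();print(s['tool_pos'],s['time'],s['wrist_force'],s['width'])
im=sc['color'][120:310,260:480,::-1];im2=sd['color'][120:310,170:390,::-1]
cv2.imwrite('pics/m9.png',cv2.resize(np.hstack([im,im2]),(800,346),interpolation=cv2.INTER_CUBIC))
```

```text
[0.68749742 0.0054634  0.35555109] 17.9667 [ 0.12797861  0.71705369 -3.53485203] 0.45443535927589257
```

View pics/m9.png

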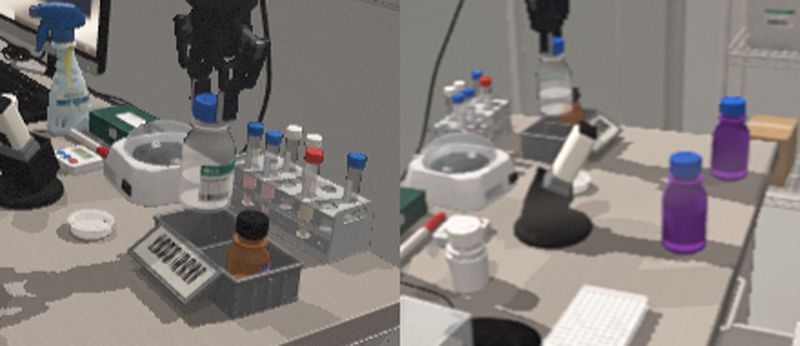

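Run:
```python
from h import *
from scipy.optimize import least_squares
for z0,z1,R in((.082,.15,.030),(.186,.204,.021)):
  for n in('scene','side'):
    W=pts(load(n));m=(W[...,2]>z0)&(W[...,2]<z1)&(np.hypot(W[...,0]-.69,W[...,1]-.005)<.045)
    q=W[m][:,:2]
    if len(q)<10: print(n,len(q));continue
    f=least_squares(lambda c:np.hypot(*(q-c).T)-R,[.69,.005],loss='soft_l1',f_scale=.002);print(n,z0,len(q),f.x.round(4),np.median(abs(f.fun)).round(4))
```

```text
scene 0.082 916 [0.685  0.0031] 0.0008
side 0.082 407 [0.6838 0.0042] 0.0011
scene 0.186 273 [ 0.6887 -0.0033] 0.0031
side 0.186 83 [0.689  0.0152] 0.0023
```

Call:
drive_tool:
  claw: [30, 30, 30, 30, 30, 30, 30]
  slide:
    - [0.01, 0.002, 0]
    - [0.01, 0.002, -0.05]
    - [0.01, 0.002, -0.1]
    - [0.01, 0.002, -0.135]
    - [0.01, 0.002, -0.143]
    - [0.01, 0.002, -0.147]
    - [0.01, 0.002, -0.147]
  yaw: [0, 0, 0, 0, 0, 0, 0]

```text
time: 18.55
tool_pos: [0.6937, 0.0061, 0.283]
tcp_rot: [-0.006, 3.141, 0.0]
wrist_force: [-0.1, 0.3, -2.8]
width: 0.457
grip_force: 52.0
```

Call:
drive_tool:
  claw: [30, 30, 30, 30]
  slide:
    - [0, 0, -0.002]
    - [0, 0, -0.004]
    - [0, 0, -0.005]
    - [0, 0, -0.005]
  yaw: [0, 0, 0, 0]

```text
time: 18.88
tool_pos: [0.6945, 0.0058, 0.2825]
tcp_rot: [-0.005, 3.139, 0.0]
wrist_force: [-2.3, 1.3, 5.1]
width: 0.457
grip_force: 52.8
```

Call:
drive_tool:
  claw: [65, 65, 65, 65, 65, 65, 65, 65]
  slide:
    - [0, 0, 0]
    - [0, 0, 0]
    - [0, 0, 0]
    - [0, 0, 0]
    - [0, 0, 0.03]
    - [0, 0, 0.08]
    - [0, 0, 0.15]
    - [0, 0, 0.22]
  yaw: [0, 0, 0, 0, 0, 0, 0, 0]

```text
time: 19.55
tool_pos: [0.6934, 0.0056, 0.3909]
tcp_rot: [0.005, -3.139, -0.0]
wrist_force: [0.7, 0.3, 1.1]
width: 0.759
grip_force: 0.0
```

Run:
```python
from t import *
from scipy.optimize import least_squares
top('buffer',(.69,.004),.03,.125,.14);top('amber',(.689,-.076),.025,.088,.102)
for nm,xy,z0,z1,R in(('buf',(.69,.005),.055,.09,.030),('bufcap',(.69,.005),.112,.128,.021),('amb',(.69,-.077),.076,.09,.0165)):
  for n in('scene','side'):
    W=pts(load(n));m=(W[...,2]>z0)&(W[...,2]<z1)&(np.hypot(W[...,0]-xy[0],W[...,1]-xy[1])<.035);q=W[m][:,:2]
    if len(q)<10: print(nm,n,len(q));continue
    f=least_squares(lambda c:np.hypot(*(q-c).T)-R,xy,loss='soft_l1',f_scale=.002);print(nm,n,len(q),f.x.round(4),np.median(abs(f.fun)).round(4))
W=dp;h=cv2.cvtColor(sd['color'],cv2.COLOR_RGB2HSV)
m=np.zeros(W.shape[:2],np.uint8);m[185:230,240:280]=((h[...,1]<60)&(h[...,2]>110)&(W[...,2]>.06))[185:230,240:280]
m=cv2.erode(cv2.morphologyEx(m,cv2.MORPH_OPEN,np.ones((3,3))),np.ones((3,3)))
q=W[m>0];p=plane(q);print('grip side',q.mean(0).round(4),p[1].round(3).tolist(),np.percentile(q,98,axis=0).round(3))
s=bot.read_state();print(s['tool_pos'],s['time'],s['wrist_force'])
```

```text
buffer w 2200 0.6923 0.0055 R 0.0209 mean [0.6909 0.0056] zmed 0.1315
buffer sc 164 0.6897 0.0051 R 0.021 mean [0.6877 0.0012] zmed 0.1304
buffer sd 62 0.6912 0.009 R 0.022 mean [0.6877 0.0134] zmed 0.131
amber w 1070 0.6897 -0.0763 R 0.0171 mean [ 0.6887 -0.0752] zmed 0.0953
amber sc 147 0.6879 -0.0772 R 0.0171 mean [ 0.6856 -0.08  ] zmed 0.094
amber sd 36 0.6863 -0.072 R 0.0177 mean [ 0.6852 -0.069 ] zmed 0.0938
buf scene 486 [0.6932 0.0059] 0.0018
buf side 211 [0.6922 0.0045] 0.0016
bufcap scene 148 [0.692  0.0065] 0.0008
bufcap side 63 [0.691  0.0072] 0.0014
amb scene 110 [ 0.6887 -0.0757] 0.0007
amb side 37 [ 0.6879 -0.0755] 0.0011
grip side [0.5582 0.2495 0.1117] [[-0.494, 0.849, 0.188], [-0.473, -0.443, 0.761], [-0.73, -0.287, -0.621]] [0.692 0.285 0.148]
[0.6953085  0.00555366 0.39695669] 19.7 [ 0.05096154  0.14691246 -0.05039154]
```

Run:
```python
from h import *
c=load('wrist');wtail(c,[.531,.248,.152],r=.03,zmin=.135)
for n in('scene','side'):
    W=pts(load(n));q=W[(np.hypot(W[...,0]-.53,W[...,1]-.25)<.04)&(W[...,2]>.13)];print(n,len(q),np.percentile(q,[2,50,98],axis=0).round(3).tolist())
```

```text
tail [0.5341 0.2317 0.1486] [-0.294 -0.427  0.855] tilt 31.19 yaw 55.45 [0.0063 0.0033 0.0011] 177 [553.9486166   46.08300395]
scene 228 [[0.515, 0.227, 0.131], [0.53, 0.238, 0.145], [0.553, 0.263, 0.156]]
side 197 [[0.514, 0.236, 0.131], [0.53, 0.267, 0.145], [0.552, 0.275, 0.157]]
```

```bash
python3 -c "
from workcell import bot
print(bot.finish_job())"
```

```text
the job is handed in; nothing more can be done
None
```

The job is handed in. The label was aimed at from 76 mm for 2 s, about 4° off square and within 2 mm of its centre, though I had no confirmation of an actual read. The reader is back in its holster, leaning about 3° more than at first with its nose about 1–2 mm off the floor. After that, both bottles were set down upright in the carrier, finishing at about 20 s.

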